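# Prop the tool case's lid on its folding stay

### The job

Open the wooden tool case on the bench for work: raise its lid and push the brass folding stay inside its left end straight and on past straight to its stop, so that the lid stands propped and locked open by itself. Never let the lid drop, and leave the jars, bottle, bowl, mug, rolling pin and spatula where they are.

Things in the scene. Friction and masses are not known exactly. Their poses are not given: they have to be found in the camera images.
- tool_case: Wooden tool case with brass fittings, fixed. Box 230 deep (x) by 320 wide (y) by 70 mm high, walls 10, plus a framed lid 28 mm thick of the same plan, closed at the start. Origin: centre of the underside; x from its front (the pull, robot's side) to its hinged back, y to its left end, z up. Turned up to 0.4 rad. Its folding stay lies inside along the left end; tools inside stay below 52 mm.
- lid_hinge (a point): Middle of the lid's hinge line, at the top of the box's back edge: 115 mm behind the case's origin and 70 mm above the bench. The hinge line runs along the case's y.
- lid_pull (a point): Middle of the lid's brass pull: a round bar 10 mm thick and 90 mm long, along the case's y, on a post at each end; 37 mm of open space between bar and lid. Lid closed: 272 mm in front of the hinge line, 14 mm above it (84 mm above the bench); it turns with the lid. Pinched across from above, the round bar can turn between the finger pads.
- case_lid (a joint): Lid angle, rad: 0 closed, grows as the lid rises; 1.31 when the stay is straight (the most it allows), about 1.30 resting on the locked stay. The lid weighs 0.4 to 0.6 kg and its hinge is free: let go below about 1.0 rad it falls shut; from about 1.15 up the stay's stiff elbow just holds it where it is left, but it is not locked.
- stay_elbow (a joint): Unfolding of the stay's elbow, rad: 0 folded (lid closed), 2.67 straight, 2.87 hard stop, past straight: locked. It unfolds as the lid rises (2.09 at lid 1.22) but raising the lid does not carry it past straight. Until locked the elbow stands on the front (robot's) side of the straight line; push its knob towards the back of the case. Stiff: 5 to 15 N on the knob, then the stop.
- stay_knob (a point): Middle of the brass knob at the stay's elbow: cylinder 16 mm thick, 36 mm long, along y. In the case frame, mm: y 119; it circles at 90 mm about x 7, z 42: lid closed x -83, z 42; lid 1.22 rad x 24, z 130; locked x 58, z 116. The two brass strips (13 by 4 mm) run on its left end. The raised lid is only 50 mm behind, so tilt the gripper back: fingers pointing down and forward 20 degrees or more.
- glaze_jar: Bystander: blue jar with white cap, 72 mm across, 95 mm high, to the left of the case. Origin: centre of its underside.
- slip_jar: Bystander: amber jar with black cap, 68 mm across, 110 mm high, to the left of the case. Origin: centre of its underside.
- test_bowl: Bystander: white bowl, 120 mm across, 55 mm high, to the right of the case. Origin: centre of its underside.
- spray_bottle: Bystander: white spray bottle, 74 mm across, 195 mm high, to the right of the case. Origin: centre of its underside.
- rolling_pin: Bystander: wooden rolling pin 300 mm long, 48 mm thick, at the far right. Origin: below its middle, on the bench.
- mug: Bystander: brown mug, 80 mm across, 95 mm high, at the left. Origin: centre of its underside.
- palette_spatula: Bystander: spatula with dark handle lying at the near right, about 260 mm long. Origin: below its middle.

How it is judged (in metres and radians):
On the way, in this order (a step that is already met when the one before it is completed fails the run):
1. the lid is raised past about 55 degrees (value of joint case_lid above 0.95 rad), for 0.2 s.
2. the stay's elbow is pushed past straight, with the lid up (value of joint stay_elbow above 2.76 rad and value of joint case_lid above 1.2 rad), for 0.2 s.
At the end, for the whole second after the job is handed in: The stay's elbow is past straight (joint stay_elbow above 2.76 rad; straight is 2.67, its stop 2.87), the lid stands at more than 1.2 rad at rest with nothing holding it, and the seven bystanders are within 30 mm of where they stood (all of step 2 and velocity of joint case_lid between -0.05 and 0.05 rad/s and distance of each of glaze_jar, slip_jar, test_bowl, spray_bottle, rolling_pin, mug, palette_spatula from where it was at the start of the episode below 0.03 m); the robot touches nothing.
It fails at once if the lid is dropped (falls faster than 2.5 rad/s) (velocity of joint case_lid below -2.5 rad/s).
It fails at once if a bystander (jar, bottle, bowl, mug, pin or spatula) is moved more than 30 mm (distance of any of glaze_jar, slip_jar, test_bowl, spray_bottle, rolling_pin, mug, palette_spatula from where it was at the start of the episode above 0.03 m).
It also fails if it takes over 58 s, if anything falls off the work surface, if the arm or the gripper's body presses on something with over 40 N, if the wrist force passes 120 N, or if a joint passes its speed limit or range.

### The arm

A 7-joint arm with a two-finger parallel gripper is mounted at the origin on the work surface. World frame = base frame: x ahead of the robot, y to its left, z up, the work surface at z = 0. Lengths are in mm, angles in rad, forces in N, time in s.
With the tool pointing down it reaches from about 400 to 875 mm from the base axis. Payload 4.4 kg.
Tool frame: the origin (TCP) lies midway between the tips of the shut fingers; the grasp point (between the pads) lies ctrl.grip_depth behind it (ctrl.grip_depth is the distance from the TCP to the grasp point, in mm); z points along the fingers, y is the line along which they close (so a half turn about z gives the same grasp; the last joint's range is limited). The gripper opens to 85 mm and grips with 20 to 120 N. Pads are 22 mm wide; open, the fingers measure 114 mm over their backs; the gripper's body (76 mm by 85 mm) begins 54 mm behind the grasp point. The pads swing forward as they close: fully open they stand 13 mm farther back than shut.
Start: joints at [1.137, 0.628, 0.038, 1.517, -0.027, 0.996, -0.02], TCP at [233.744, -606.532, 231.313] pointing down, gripper open.
Joint ranges: [-3.06, 3.06], [-0.37, 2.12], [-1.25, 1.32], [0.18, 2.47], [-1.1, 4.24], [0.23, 1.98], [-2.94, 2.94]. Speed limits (rad/s): [2.57, 2.57, 3.14, 3.14, 3.14, 3.14, 3.14].

### API

Orientations are given as [roll, pitch, yaw] about the fixed x, y, z axes, in that order (R = Rz(yaw) Ry(pitch) Rx(roll)).
In Python, from cell import ctrl gives the robot as it stands.
- The arm moves only by the tool carry_out, never from a script. Its argument "deltas" is one flat list of numbers, 7 for each row, row after row: the turn, a rotation vector about the tool's x, y, z in degrees, then the shift along the tool's x, y, z in m, then the closure, from -1 (fully open) to 1 (shut). In form: [wx, wy, wz, dx, dy, dz, claw, wx, wy, wz, dx, dy, dz, claw, ...]. A call has 1 to 12 rows; each row shifts and turns the commanded pose from where the row before left it, along the tool's axes as they then stand; what a row does not reach is not made up. A row lasts 1/8 s, in which the tool goes at most 62.5 mm and 10.7 degrees, less where a joint would pass 70% of its speed; a pose out of reach is approached as far as the arm can. A call with a gripper value outside its range is refused whole. The fingers move at their own pace and stop on an object; the grip force is fixed at half the most. Time passes only in rows, so rows that do not move let the fingers close. It gives the time, the measured TCP pose, the force, the opening and the grip force at its end, in the units of the state.
- ctrl.read_state(): the state, without advancing time (a new reading comes with each control period).
- ctrl.get_image(name): name is "scene" or "top" or "wrist"; returns the picture (384x512x3 uint8, red, green, blue); there is no depth.
- ctrl.calibration(name): a dict with "mtx" (3x3 intrinsics, pixels), "R" (3x3) and "t" (3): a world point X has camera coordinates R X + t. Camera axes: x right, y down, z forward; pixel columns grow to the right and rows downward; lengths in mm; the calibration is good to about 2 mm. A picture is of the moment at which its call begins: read the wrist's pose just before it. calibration takes no time and is no camera call; for the wrist camera it gives the pose at the moment of the call.
- ctrl.finish_job(): hands the job in; it is judged then, once.
The state is a dict: "clock": time; "qpos": joint angles; "qd": joint speeds; "tau": joint torques, N m; "eef_pos": TCP position; "tool_rot": TCP orientation; "force": force on the tool from outside, world axes, zero at the start; "torque": the same for the moment, N m; "width": finger opening in mm; "gripper_force": force on a finger pad.
Only numpy, scipy, OpenCV 4.12 (cv2) and the standard library are available. Lean on these libraries where they do the work, as an engineer would, in place of code of your own. Each camera call takes 0.05 s, during which the arm holds its last target. There are 200 camera calls.

## Working session

There is one attempt and no reset: what is moved stays moved. The work goes in short steps, Python scripts to look and compute and a tool call to move; the robot and the scene stay as the last step left them, time stands still between calls to the robot, and variables do not carry over. Pictures are saved under pics/ and viewed, at most 10 in all, crops included, and the job is handed in when it is done.

Besides the shell and the picture viewer there is one more tool, called after "Call:" by a JSON object that holds its "name" and its "arguments". carry_out: Moves the arm, as the interface text tells. Its arguments: {"type":"object","properties":{"deltas":{"type":"array"}},"required":["deltas"]}

```bash
mkdir -p pics; ls
python3 - <<'E'
from cell import ctrl
import cv2
for n in ("top","scene"):
    im=ctrl.get_image(n); cv2.imwrite(f"pics/{n}0.png",cv2.resize(im[:,:,::-1],(800,600),interpolation=cv2.INTER_CUBIC))
    c=ctrl.calibration(n); print(n,c)
print(ctrl.read_state(), ctrl.grip_depth)
E
```

```text
pics
top {'mtx': array([[402.32470241,   0.        , 252.1107805 ],
       [  0.        , 402.32470241, 190.29474403],
       [  0.        ,   0.        ,   1.        ]]), 'R': array([[ 0.00656699, -0.99982731, -0.01738474],
       [-0.99575446, -0.00494202, -0.09191647],
       [ 0.09181468,  0.01791454, -0.99561495]]), 't': array([ -37.77374802,  559.57459465, 1347.75585796])}
scene {'mtx': array([[361.14446267,   0.        , 254.79949361],
       [  0.        , 361.14446267, 189.76006086],
       [  0.        ,   0.        ,   1.        ]]), 'R': array([[-0.42029382,  0.90728974, -0.01335792],
       [ 0.54695231,  0.24156957, -0.80155306],
       [-0.724014  , -0.34419394, -0.59777442]]), 't': array([ 253.87540088, -209.44266977, 1504.24977889])}
{'clock': 0.1, 'qpos': array([ 1.13720874,  0.62923529,  0.03845138,  1.51827271, -0.02700516,
        0.99632888, -0.02000952]), 'qd': array([-0.0012662 ,  0.00037945, -0.00041848, -0.00539057, -0.0001901 ,
       -0.00110446,  0.00055688]), 'tau': array([ 3.62332168e-03, -5.64535511e+01,  1.23091813e+00, -1.93972099e+01,
        1.13735773e-02,  5.44714741e-03, -3.96245809e-06]), 'eef_pos': array([ 233.52947485, -605.98829955,  230.49156554]), 'tool_rot': array([-3.13986656e+00,  1.63885921e-05,  3.67769816e-01]), 'force': array([-0.62545497, -0.31072099,  0.30546079]), 'torque': array([ 0.02199451,  0.01361472, -0.01511291]), 'gripper_force': 0.0, 'width': 85.37862289663838} 18.700000000000003
```

View pics/top0.png

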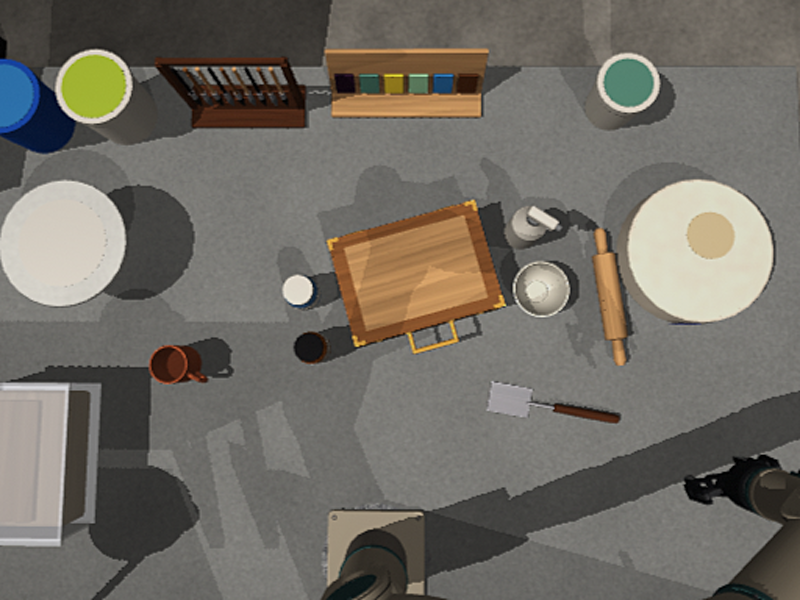

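View pics/scene0.png

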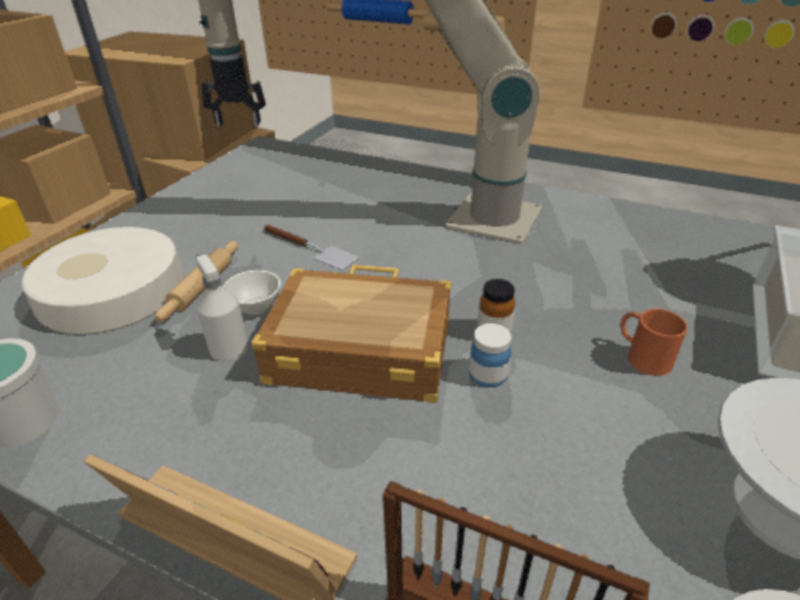

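The top view shows the closed case. The lid corners are about (330,240), (474,203), (504,304) and (356,345) in the 800x600 picture, and the pull bar ends at about (413,352) and (458,341). The jars are left of the case and the bowl and bottle right of it. I'll fit the case pose and plan the approach.

```bash
cat > h.py <<'E'
import numpy as np
from scipy.optimize import least_squares
from scipy.spatial.transform import Rotation as Ro
from cell import ctrl
def proj(n,X):
    c=ctrl.calibration(n); P=(c["R"]@np.asarray(X,float).T).T+c["t"]; p=(c["mtx"]@P.T).T
    return p[:,:2]/p[:,2:]
def c2w(X,case):
    x,y,a=case; R=Ro.from_euler('z',a).as_matrix(); return (R@np.atleast_2d(X).T).T+[x,y,0]
def lidpt(th,u=-272,v=14,y=0):   # case-frame point of the lid
    return np.array([115+u*np.cos(th)+v*np.sin(th),y,70-u*np.sin(th)+v*np.cos(th)])
def delta(pos,R):   # from the measured pose to a target: rotvec deg, shift in present tool axes m
    s=ctrl.read_state(); R0=Ro.from_euler('xyz',s["tool_rot"])
    return (R0.inv()*R).as_rotvec(degrees=True).round(2), (R0.inv().apply(np.asarray(pos)-s["eef_pos"])/1000).round(4)
def rot(case,tilt):  # tool y along case x, fingers down and forward by tilt
    return Ro.from_euler('z',case[2])*Ro.from_euler('y',-tilt)*Ro.from_matrix(np.array([[0,1,0],[1,0,0],[0,0,-1.]]))
E
python3 - <<'E'
from h import *
X=np.array([[115,160,98],[115,-160,98],[-115,-160,98],[-115,160,98],[-157,45,84],[-157,-45,84]])
px=(np.array([[330,240],[474,203],[504,304],[356,345],[413,352],[458,341]])+.5)/1.5625-.5
r=least_squares(lambda c:(proj("top",c2w(X,c))-px).ravel(),[500,0,.25],x_scale=[100,100,.1])
case=r.x; print(case, r.fun.round(1))
np.save("case.npy",case)
pull=c2w([-157,0,84],case)[0]; print("pull",pull, "knob",c2w([[24,119,130],[58,119,116]],case))
R=rot(case,0); print(R.as_euler('xyz'),delta(pull+[0,0,200],R))
px2=(np.array([[352,269],[396,272],[296,272],[450,281],[443,358],[262,341]])+.5)/1.5625-.5
print((proj("scene",c2w(X[[5,4,2,3,0,1]],case))*1.5625).round(0))
E
```

```text
[ 6.05251434e+02 -8.06112399e+01  2.66217648e-01] [-1.5 -0.2  1.  -1.7  1.   1.4 -0.5  0.8  1.  -0.2 -1.  -0.3]
pull [ 453.78209291 -121.91546195   84.        ] knob [[597.09896098  40.51075307 130.        ]
 [629.90123863  49.45561644 116.        ]]
[-3.14159265  0.          1.83701397] (array([-8.000e-02, -7.000e-02, -8.418e+01]), array([ 0.3796, -0.3726, -0.0529]))
[[353. 267.]
 [396. 270.]
 [293. 268.]
 [450. 281.]
 [437. 361.]
 [251. 342.]]
```

Call:
{"name": "carry_out", "arguments": {"deltas": [0,0,0,0.032,-0.031,-0.0045,-1,0,0,0,0.032,-0.031,-0.0045,-1,0,0,0,0.032,-0.031,-0.0045,-1,0,0,0,0.032,-0.031,-0.0045,-1,0,0,0,0.032,-0.031,-0.0045,-1,0,0,0,0.032,-0.031,-0.0045,-1,0,0,0,0.032,-0.031,-0.0045,-1,0,0,0,0.032,-0.031,-0.0045,-1,0,0,0,0.032,-0.031,-0.0045,-1,0,0,0,0.032,-0.031,-0.0045,-1,0,0,0,0.032,-0.031,-0.0045,-1,0,0,0,0.028,-0.031,-0.003,-1]}}

```text
clock: 1.6
eef_pos: [455.1, -121.3, 283.9]
tool_rot: [-3.142, -0.0, 0.368]
force: [0.2, -0.1, -0.8]
width: 85.4
gripper_force: 0.0
```

Call:
{"name": "carry_out", "arguments": {"deltas": [0,0,-9,0,0,0,-1,0,0,-9,0,0,0,-1,0,0,-9,0,0,0,-1,0,0,-9,0,0,0,-1,0,0,-9,0,0,0,-1,0,0,-9,0,0,0,-1,0,0,-9,0,0,0,-1,0,0,-9,0,0,0,-1,0,0,-9,0,0,0,-1,0,0,-3.2,0,0,0,-1,0,0,0,0,0,0,-1]}}

```text
clock: 2.98
eef_pos: [454.3, -122.9, 283.6]
tool_rot: [-3.141, -0.0, 1.836]
force: [-0.8, -0.7, 0.3]
width: 85.7
gripper_force: 0.0
```

Run:
```python
from h import *
import cv2
case=np.load("case.npy"); s=ctrl.read_state(); print(s["qpos"].round(2),s["eef_pos"],s["tool_rot"])
print(delta(c2w([-157,0,84],case)[0]-[0,0,18.7],rot(case,0)))
c=ctrl.calibration("wrist"); im=ctrl.get_image("wrist"); cv2.imwrite("pics/w1.png",cv2.resize(im[:,:,::-1],(800,600),interpolation=cv2.INTER_CUBIC))
print((proj("wrist",c2w([[-157,45,84],[-157,-45,84],[-115,160,98],[-115,-160,98]],case))*1.5625).round(0))
```

```text
[ 0.5   0.33 -0.39  1.92  0.15  0.92  0.3 ] [ 454.30112338 -122.86007139  283.57132756] [-3.14109471e+00 -3.81070747e-04  1.83645833e+00]
(array([-0.03, -0.02, -0.03]), array([ 1.000e-03, -1.000e-04,  2.183e-01]))
[[398. 202.]
 [398. 315.]
 [463.  20.]
 [447. 446.]]
```

View pics/w1.png

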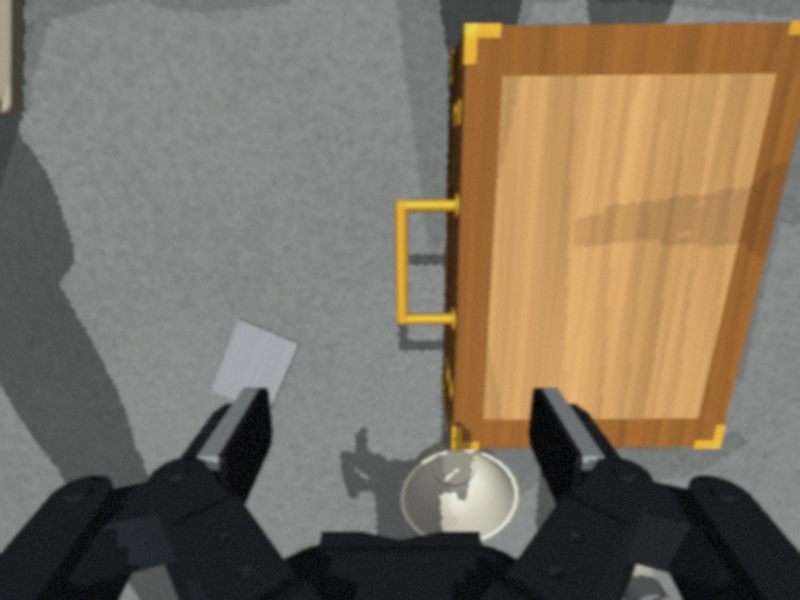

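The bar lies at column 402, rows 202–322, so the case is about 3 mm further back and 2 mm more to the right than fitted. The lid edge is only 42 mm behind the bar, so I'll descend with the fingers half shut.

Call:
{"name": "carry_out", "arguments": {"deltas": [0,0,0,-0.001,0.0025,0.02,0.25,0,0,0,0,0,0.02,0.25,0,0,0,0,0,0.02,0.25,0,0,0,0,0,0.02,0.25,0,0,0,0,0,0,0.25]}}

```text
clock: 3.65
eef_pos: [456.2, -122.8, 202.7]
tool_rot: [-3.139, -0.002, 1.837]
force: [0.2, 0.1, 0.4]
width: 31.8
gripper_force: 0.0
```

Call:
{"name": "carry_out", "arguments": {"deltas": [0,0,0,0,0,0.023,0.25,0,0,0,0,0,0.023,0.25,0,0,0,0,0,0.023,0.25,0,0,0,0,0,0.023,0.25,0,0,0,0,0,0.023,0.25,0,0,0,0,0,0.023,0.25,0,0,0,0,0,0,0.25]}}

```text
clock: 4.53
eef_pos: [457.0, -123.0, 65.4]
tool_rot: [-3.14, -0.0, 1.837]
force: [0.2, 1.1, 0.2]
width: 32.0
gripper_force: 0.0
```

Call:
{"name": "carry_out", "arguments": {"deltas": [0,0,0,0,0,0,0.5,0,0,0,0,0,0,1,0,0,0,0,0,0,1,0,0,0,0,0,0,1,0,0,0,0,0,0,1]}}

```text
clock: 5.15
eef_pos: [455.5, -124.0, 66.9]
tool_rot: [-3.139, 0.001, 1.837]
force: [-3.3, -1.3, 6.3]
width: 7.9
gripper_force: 58.5
```

Gripped (58 N, width 7.9 mm). Next: the arc rows.

Run:
```python
from h import *
case=np.load("case.npy"); case[:2]+= np.array([456.2,-123.4])-c2w([-157,0,84],case)[0][:2]; np.save("case.npy",case); print(case)
th=np.r_[0,.02,.06,np.arange(.11,1.265,.05),1.25]
P=np.array([lidpt(t) for t in th]); d=np.diff(P,axis=0)/1000
for t,a in zip(th[1:],d): print(round(t,2),"dy %.4f dz %.4f"%(a[0],-a[2]))
```

```text
[ 6.07669341e+02 -8.20957780e+01  2.66217648e-01]
0.02 dy 0.0003 dz -0.0054
0.06 dy 0.0010 dz -0.0108
0.11 dy 0.0019 dz -0.0135
0.16 dy 0.0025 dz -0.0134
0.21 dy 0.0032 dz -0.0132
0.26 dy 0.0038 dz -0.0131
0.31 dy 0.0045 dz -0.0129
0.36 dy 0.0051 dz -0.0126
0.41 dy 0.0058 dz -0.0123
0.46 dy 0.0064 dz -0.0120
0.51 dy 0.0070 dz -0.0117
0.56 dy 0.0075 dz -0.0113
0.61 dy 0.0081 dz -0.0110
0.66 dy 0.0086 dz -0.0105
0.71 dy 0.0091 dz -0.0101
0.76 dy 0.0096 dz -0.0096
0.81 dy 0.0101 dz -0.0091
0.86 dy 0.0106 dz -0.0086
0.91 dy 0.0110 dz -0.0081
0.96 dy 0.0114 dz -0.0075
1.01 dy 0.0117 dz -0.0069
1.06 dy 0.0121 dz -0.0063
1.11 dy 0.0124 dz -0.0057
1.16 dy 0.0126 dz -0.0051
1.21 dy 0.0129 dz -0.0045
1.26 dy 0.0131 dz -0.0038
1.25 dy -0.0026 dz 0.0007
```

Call:
{"name": "carry_out", "arguments": {"deltas": [0,0,0,0,0.0003,-0.0054,1,0,0,0,0,0.001,-0.0108,1,0,0,0,0,0.0019,-0.0135,1,0,0,0,0,0.0025,-0.0134,1,0,0,0,0,0.0032,-0.0132,1,0,0,0,0,0.0038,-0.0131,1,0,0,0,0,0,0,1]}}

```text
clock: 6.02
eef_pos: [467.4, -120.6, 136.4]
tool_rot: [-3.138, 0.0, 1.837]
force: [-5.4, -2.6, -0.4]
width: 7.8
gripper_force: 58.8
```

Run:
```python
from h import *
case=np.load("case.npy"); print(delta(c2w(lidpt(.26),case)[0]-[0,0,18.7],rot(case,0)), ctrl.read_state()["qpos"].round(2))
```

```text
(array([-0.21,  0.03, -0.02]), array([0.0002, 0.0012, 0.0017])) [ 0.4   0.56 -0.3   2.06  0.3   0.57  0.16]
```

Call:
{"name": "carry_out", "arguments": {"deltas": [0,0,0,0,0.0045,-0.0129,1,0,0,0,0,0.0051,-0.0126,1,0,0,0,0,0.0058,-0.0123,1,0,0,0,0,0.0064,-0.012,1,0,0,0,0,0.007,-0.0117,1,0,0,0,0,0.0075,-0.0113,1,0,0,0,0,0.0081,-0.011,1,0,0,0,0,0.0086,-0.0105,1,0,0,0,0,0.0091,-0.0101,1,0,0,0,0,0.0096,-0.0096,1]}}

```text
clock: 7.28
eef_pos: [533.6, -101.9, 250.4]
tool_rot: [-3.131, -0.0, 1.837]
force: [-13.1, -2.6, 8.3]
width: 7.4
gripper_force: 58.7
```

Run:
```python
from h import *
case=np.load("case.npy"); print(delta(c2w(lidpt(.76),case)[0]-[0,0,18.7],rot(case,0)), ctrl.read_state()["qpos"].round(2))
```

```text
(array([-0.59, -0.03, -0.02]), array([-0.0003,  0.0042,  0.0015])) [ 0.38  0.48 -0.37  1.78  0.21  0.93  0.19]
```

Call:
{"name": "carry_out", "arguments": {"deltas": [0,0,0,0,0.0101,-0.0091,1,0,0,0,0,0.0106,-0.0086,1,0,0,0,0,0.011,-0.0081,1,0,0,0,0,0.0114,-0.0075,1,0,0,0,0,0.0117,-0.0069,1,0,0,0,0,0.0121,-0.0063,1,0,0,0,0,0.0124,-0.0057,1,0,0,0,0,0.0126,-0.0051,1,0,0,0,0,0.0129,-0.0045,1,0,0,0,0,0,0,1,0,0,0,0,0,0,1]}}

```text
clock: 8.65
eef_pos: [641.6, -71.6, 315.7]
tool_rot: [3.134, 0.001, 1.839]
force: [-2.7, 0.5, 9.9]
width: 7.5
gripper_force: 62.4
```

Run:
```python
from h import *
import cv2
case=np.load("case.npy"); 
for t in (1.15,1.21,1.26): print(delta(c2w(lidpt(t),case)[0]-[0,0,18.7],rot(case,0)), ctrl.read_state()["qpos"].round(2))
im=ctrl.get_image("scene"); cv2.imwrite("pics/s2.png",cv2.resize(im[60:300,100:420,::-1],(800,600),interpolation=cv2.INTER_CUBIC))
```

```text
(array([0.44, 0.04, 0.1 ]), array([-0.0012, -0.0189,  0.0102])) [ 0.28  0.57 -0.37  1.42  0.21  1.19  0.16]
(array([0.44, 0.04, 0.1 ]), array([-0.0012, -0.0035,  0.0049])) [ 0.28  0.57 -0.37  1.42  0.21  1.19  0.16]
(array([0.44, 0.04, 0.1 ]), array([-0.0012,  0.0096,  0.0012])) [ 0.28  0.57 -0.37  1.42  0.21  1.19  0.16]
```

View pics/s2.png

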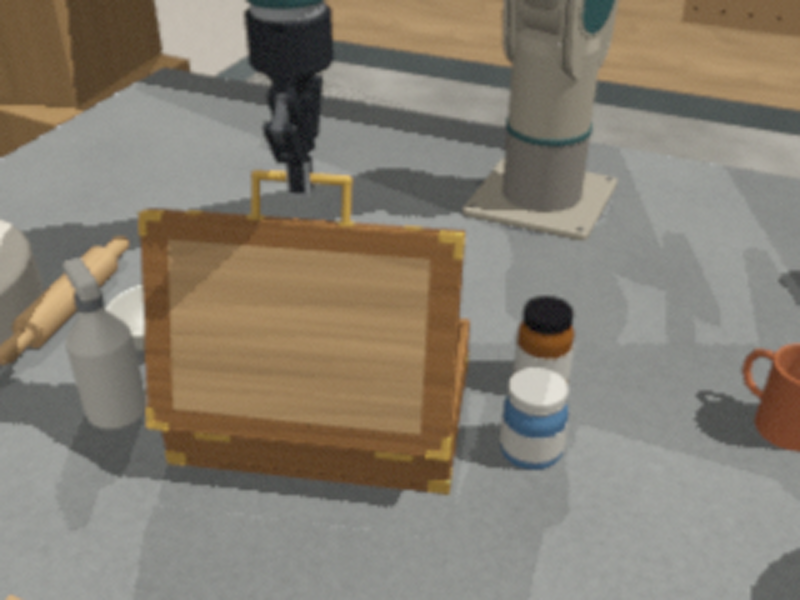

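The scene view shows the lid up at about 1.22 rad with the bar still in the fingers. I'll raise it slightly more, release, and lift away.

Call:
{"name": "carry_out", "arguments": {"deltas": [0,0,0,0,0.006,-0.0018,1,0,0,0,0,0.005,-0.0015,1,0,0,0,0,0,0,1,0,0,0,0,0,0,1,0,0,0,0,0,0,1]}}

```text
clock: 9.32
eef_pos: [651.0, -69.0, 318.4]
tool_rot: [3.137, 0.0, 1.839]
force: [-4.5, -0.7, 9.6]
width: 7.7
gripper_force: 62.3
```

Call:
{"name": "carry_out", "arguments": {"deltas": [0,0,0,0,0,0,0.6,0,0,0,0,0,0,0.3,0,0,0,0,0,0,0.3,0,0,0,0,0,0,0.3,0,0,0,0,0,-0.02,0.3,0,0,0,0,0,-0.03,0.3,0,0,0,0,0,-0.03,0.3,0,0,0,0,-0.03,-0.02,0.3,0,0,0,0,-0.04,0,0.3,0,0,0,0,-0.04,0,0.3,0,0,0,0,0,0,1]}}

```text
clock: 10.7
eef_pos: [542.1, -100.7, 415.0]
tool_rot: [-3.141, 0.001, 1.835]
force: [1.3, 0.5, 0.3]
width: 13.0
gripper_force: 0.0
```

Run:
```python
from h import *
import cv2
case=np.load("case.npy"); print(ctrl.read_state()["qpos"].round(2))
im=ctrl.get_image("top"); k=(0,0); im=im[100:250,180:380]; cv2.imwrite("pics/t3.png",cv2.resize(im[:,:,::-1],(800,600),interpolation=cv2.INTER_CUBIC))
for t in (1.15,1.2,1.25,1.3):
    print(t,((proj("top",c2w([lidpt(t,y=45),lidpt(t,y=-45)],case))-[180,100])*4).round(0).tolist())
print(((proj("top",c2w([[24,101,130],[24,137,130],[-115,160,70]],case))-[180,100])*4).round(0).tolist())
```

```text
[ 0.39  0.35 -0.38  1.5   0.13  1.32  0.26]
1.15 [[281.0, 243.0], [410.0, 209.0]]
1.2 [[276.0, 224.0], [406.0, 189.0]]
1.25 [[271.0, 204.0], [401.0, 169.0]]
1.3 [[265.0, 184.0], [396.0, 150.0]]
[[216.0, 293.0], [172.0, 304.0], [193.0, 483.0]]
```

View pics/t3.png

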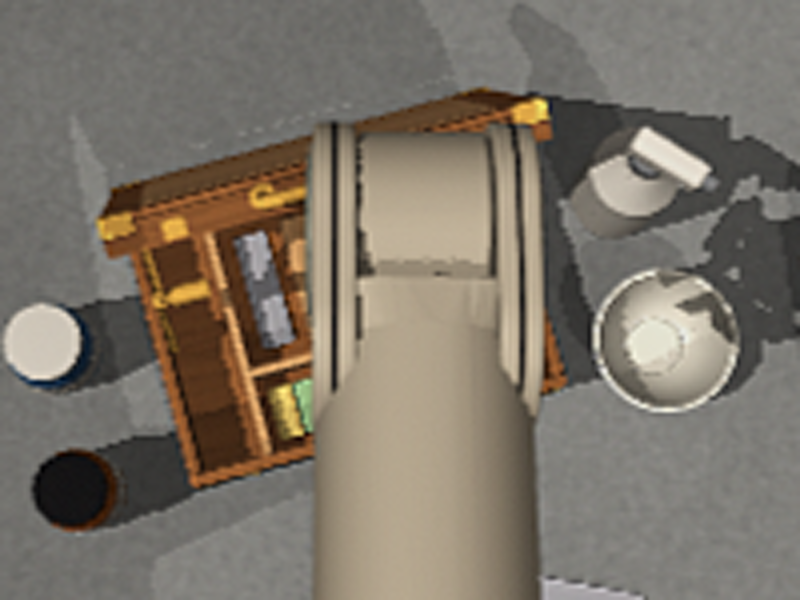

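The crop shows the lid holding by itself at about 1.25 rad (pull end near (262,198)). The knob is visible at columns 160–210, row 293, where predicted. I'll tilt and go in front of it.

Run:
```python
from h import *
case=np.load("case.npy"); t=np.radians(28); f=np.array([np.sin(t),0,-np.cos(t)]); n=np.array([np.cos(t),0,np.sin(t)])
K=lambda a:np.array([7+90*np.cos(np.radians(a)),115,42+90*np.sin(np.radians(a))])
R=rot(case,t)
pre=K(75)-n*42.5+f*15
s=ctrl.read_state()
print("now case",Ro.from_euler('z',-case[2]).apply(s["eef_pos"]-[case[0],case[1],0]),"pre",pre,"hover",pre-f*150)
print(delta(c2w(pre-f*150,case)[0],R), c2w(pre,case))
```

```text
now case [-6.62855633e+01 -3.40775766e-01  4.14931358e+02] pre [ -0.1894852  115.          95.73656905] hover [-70.61021961 115.         228.17870798]
(array([-27.95,   0.06,  -0.04]), array([ 0.1155, -0.0046,  0.1866])) [[577.23184583  28.80325176  95.73656905]]
```

Call:
{"name": "carry_out", "arguments": {"deltas": [-7,0,0,0.01,0,0,1,-7,0,0,0.01,0,0,1,-7,0,0,0.01,0,0,1,-7,0,0,0.01,0,0,1,0,0,0,0.015,-0.018,0.032,1,0,0,0,0.015,-0.018,0.032,1,0,0,0,0.015,-0.018,0.032,1,0,0,0,0.015,-0.018,0.032,1,0,0,0,0.0155,-0.019,0.035,1,0,0,0,0,0,0,1,0,0,0,0,0,0,1]}}

```text
clock: 12.12
eef_pos: [513.8, 5.9, 264.9]
tool_rot: [2.658, -0.033, 1.854]
force: [0.0, -0.6, 0.8]
width: -0.1
gripper_force: 0.0
```

Run:
```python
from h import *
import cv2
case=np.load("case.npy"); t=np.radians(28)
print(delta(c2w([-.2,115,95.7],case)[0],rot(case,t)),ctrl.read_state()["qpos"].round(2))
im=ctrl.get_image("wrist"); cv2.imwrite("pics/w4.png",cv2.resize(im[:,:,::-1],(800,600),interpolation=cv2.INTER_CUBIC))
print((proj("wrist",c2w([[30,101,129],[30,137,129],[24,119,130]],case))*1.5625).round(0).tolist())
```

```text
(array([-0.33, -2.11, -0.03]), array([-0.0012, -0.0191,  0.1811])) [ 0.12  0.24 -0.08  2.25 -0.7   0.26  0.97]
[[430.0, 292.0], [431.0, 242.0], [424.0, 268.0]]
```

View pics/w4.png

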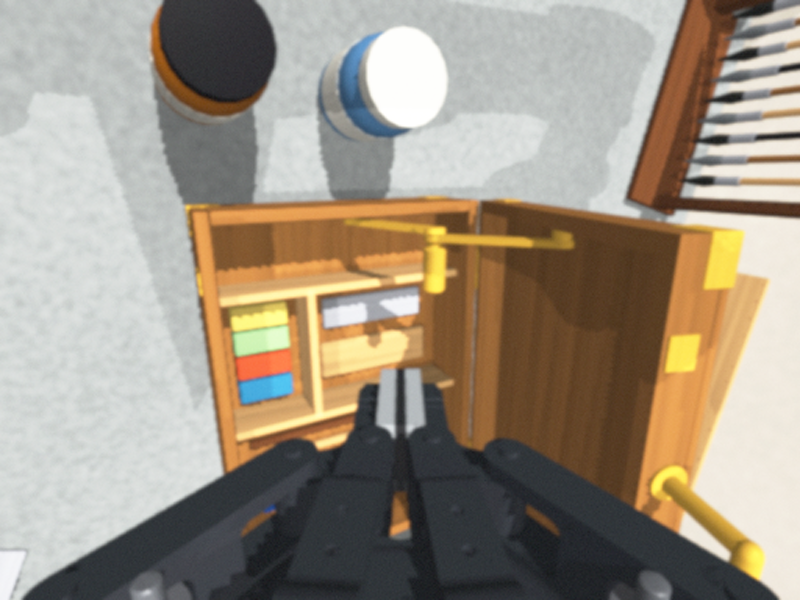

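The wrist view shows the knob from (434,235) to (434,290), matching the prediction at 75°, with the fingers shut. Joint 6 was near its limit here; going forward should ease it.

Call:
{"name": "carry_out", "arguments": {"deltas": [0,0,0,0,-0.002,0.022,1,0,0,0,0,-0.002,0.022,1,0,0,0,0,-0.002,0.022,1,0,0,0,0,-0.002,0.022,1,0,0,0,0,-0.002,0.022,1,0,0,0,0,-0.002,0.022,1,0,0,0,0,0,0,1]}}

```text
clock: 13.05
eef_pos: [573.5, 16.2, 177.4]
tool_rot: [2.719, -0.054, 1.86]
force: [0.3, -0.5, 0.4]
width: 0.1
gripper_force: 0.0
```

Run:
```python
from h import *
case=np.load("case.npy"); t=np.radians(28)
print(delta(c2w([-.2,115,95.7],case)[0],rot(case,t)),ctrl.read_state()["qpos"].round(2))
```

```text
(array([-3.82, -3.33, -0.17]), array([ 0.0067, -0.0272,  0.0779])) [-0.02  0.48  0.06  2.16 -1.1   0.23  1.36]
```

The 28° tilt runs joints 5 and 6 into their limits here. At 20° the hand angle stays in range, so I'll re-plan with that and contact nearer the tip.

```bash
cat >> h.py <<'E'
def K(a): return np.array([7+90*np.cos(np.radians(a)),116,42+90*np.sin(np.radians(a))])
def tcp(a,t,gap,s=12,h=14.5):
    f=np.array([np.sin(t),0,-np.cos(t)]); n=np.array([np.cos(t),0,np.sin(t)]); return K(a)-n*(8+h+gap)+f*s
def incase(case):
    s=ctrl.read_state(); return Ro.from_euler('z',-case[2]).apply(s["eef_pos"]-[case[0],case[1],0])
E
python3 - <<'E'
from h import *
case=np.load("case.npy"); t=np.radians(20); p=tcp(75,t,20)
print(incase(case).round(1),p.round(1),delta(c2w(p,case)[0],rot(case,t)))
E
```

```text
[ -7.1 103.8 177.4] [ -5.5 116.  103.1] (array([ 4.18, -3.34,  0.06]), array([ 0.0082, -0.0291,  0.069 ]))
```

Call:
{"name": "carry_out", "arguments": {"deltas": [2.1,-1.7,0,0,0,0,1,2.1,-1.6,0,0,0,0,1,0,0,0,0.002,-0.004,0.012,1,0,0,0,0.002,-0.004,0.012,1,0,0,0,0.002,-0.004,0.012,1,0,0,0,0.002,-0.004,0.012,1,0,0,0,0.002,-0.004,0.012,1,0,0,0,0.002,-0.004,0.01,1,0,0,0,0,0,0,1]}}

```text
clock: 14.18
eef_pos: [579.6, 27.0, 118.5]
tool_rot: [2.821, -0.007, 1.842]
force: [-0.5, -0.2, 0.4]
width: -0.0
gripper_force: 0.0
```

Run:
```python
from h import *
case=np.load("case.npy"); t=np.radians(20); p=tcp(75,t,20)
print(incase(case).round(1),p.round(1),delta(c2w(p,case)[0],rot(case,t)),ctrl.read_state()["qpos"].round(2))
```

```text
[  1.7 112.7 118.5] [ -5.5 116.  103.1] (array([-1.63, -0.45,  0.14]), array([ 0.0033, -0.0117,  0.0124])) [-0.2   0.61  0.23  2.12 -1.1   0.23  1.29]
```

Run:
```python
from h import *
case=np.load("case.npy")
for t in (12,15):
    T=np.radians(t); p=tcp(75,T,10); print(t,p.round(1),delta(c2w(p,case)[0],rot(case,T)))
    for a in (70,65,60,55): print(a,tcp(a,T,0).round(1))
```

```text
12 [  1.  116.  110.4] (array([ 6.37, -0.44,  0.17]), array([ 0.0033, -0.0032,  0.0075]))
70 [ 18.3 116.  110.2]
65 [ 25.5 116.  107.2]
60 [ 32.5 116.  103.5]
55 [ 39.1 116.   99.3]
15 [  2.  116.  108.9] (array([ 3.37, -0.45,  0.16]), array([ 0.0033, -0.0027,  0.0093]))
70 [ 19.2 116.  109.2]
65 [ 26.4 116.  106.2]
60 [ 33.4 116.  102.5]
55 [ 40.  116.   98.3]
```

Call:
{"name": "carry_out", "arguments": {"deltas": [2.5,-0.4,0,0.001,-0.001,0,1,2.5,0,0,0.001,-0.001,0.003,1,0,0,0,0.001,-0.001,0.006,1,0,0,0,0,0,0,1,0,0,0,0,0,0,1]}}

```text
clock: 14.8
eef_pos: [577.6, 29.2, 109.4]
tool_rot: [2.908, -0.0, 1.839]
force: [-0.4, -1.1, 0.0]
width: 0.0
gripper_force: 0.0
```

Run:
```python
from h import *
case=np.load("case.npy"); t=np.radians(14); p=tcp(75,t,10)
print(incase(case).round(1),p.round(1),delta(c2w(p,case)[0],rot(case,t)),ctrl.read_state()["qpos"].round(2))
p=tcp(54,t,0); print(delta(c2w(p,case)[0],rot(case,t)))
```

```text
[  0.2 115.3 109.4] [  1.7 116.  109.4] (array([-0.6 , -0.05,  0.1 ]), array([0.0007, 0.0014, 0.0003])) [-0.35  0.67  0.43  2.06 -0.96  0.38  1.12]
(array([-0.6 , -0.05,  0.1 ]), array([0.0006, 0.0369, 0.0208]))
```

Call:
{"name": "carry_out", "arguments": {"deltas": [-1,0,0,0,0.0045,0.0011,1,-1,0,0,0,0.0045,0.0011,1,-1,0,0,0,0.0045,0.0012,1,-1,0,0,0,0.0045,0.0012,1,0,0,0,0,0.002,0.001,1,0,0,0,0,0,0,1]}}

```text
clock: 15.55
eef_pos: [596.2, 34.4, 107.9]
tool_rot: [2.842, -0.0, 1.839]
force: [-4.9, -2.3, -7.1]
width: -0.2
gripper_force: 3.4
```

Run:
```python
from h import *
import cv2
case=np.load("case.npy"); t=np.radians(18)
print(incase(case).round(1),delta(c2w(tcp(54,t,0),case)[0],rot(case,t)),ctrl.read_state()["qpos"].round(2))
im=ctrl.get_image("wrist"); cv2.imwrite("pics/w5.png",cv2.resize(im[:,:,::-1],(800,600),interpolation=cv2.INTER_CUBIC))
```

```text
[ 19.5 115.5 107.9] (array([-0.82, -0.06,  0.12]), array([0.0005, 0.0183, 0.0177])) [-0.26  0.65  0.29  2.07 -1.04  0.28  1.2 ]
```

View pics/w5.png

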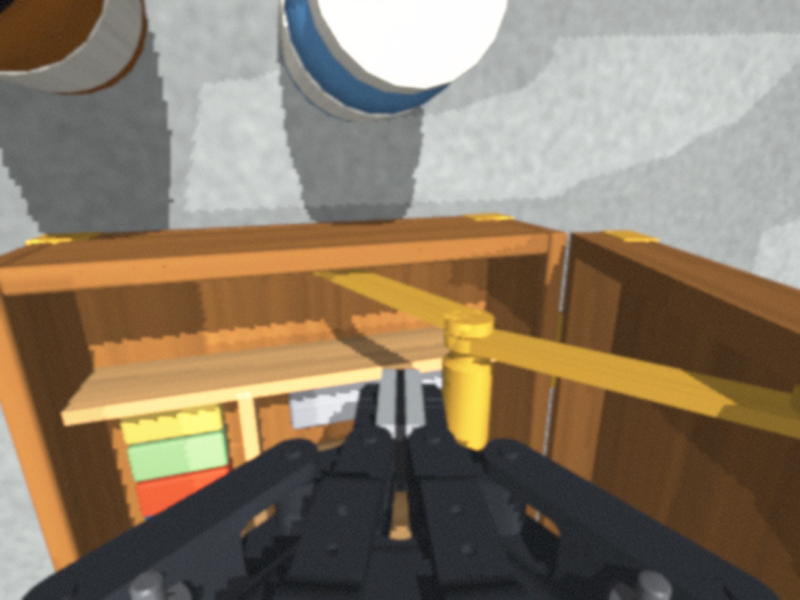

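The knob (465,400) touches the back finger's side (force about 9 N). I'll keep pushing along its circle.

Call:
{"name": "carry_out", "arguments": {"deltas": [0,0,0,0,0.004,0.002,1,0,0,0,0,0.004,0.003,1,0,0,0,0,0.0035,0.003,1,0,0,0,0,0.0035,0.003,1,0,0,0,0,0.003,0.003,1,0,0,0,0,0,0,1]}}

```text
clock: 16.35
eef_pos: [614.2, 39.9, 98.1]
tool_rot: [2.847, -0.001, 1.84]
force: [-8.5, -3.9, -10.2]
width: 0.1
gripper_force: 5.6
```

Run:
```python
from h import *
case=np.load("case.npy"); t=np.radians(18)
print(incase(case).round(1),delta(c2w(tcp(54,t,0),case)[0],rot(case,t)),ctrl.read_state()["qpos"].round(2))
```

```text
[ 38.4 116.   98.1] (array([-1.12, -0.1 ,  0.15]), array([-0.    ,  0.0032,  0.0027])) [-0.29  0.69  0.31  2.02 -1.03  0.3   1.17]
```

Nearly there; I'll push on to the stop in small steps.

Call:
{"name": "carry_out", "arguments": {"deltas": [0,0,0,0,0.0025,0.0015,1,0,0,0,0,0.0025,0.0015,1,0,0,0,0,0,0,1]}}

```text
clock: 16.73
eef_pos: [616.7, 40.7, 96.2]
tool_rot: [2.851, -0.002, 1.84]
force: [-15.6, -6.0, -4.0]
width: -0.1
gripper_force: 8.8
```

Call:
{"name": "carry_out", "arguments": {"deltas": [0,0,0,0,0.0025,0.001,1,0,0,0,0,0,0,1]}}

```text
clock: 16.98
eef_pos: [617.1, 40.8, 96.0]
tool_rot: [2.854, -0.004, 1.839]
force: [-24.5, -7.1, 3.8]
width: 0.3
gripper_force: 11.7
```

Run:
```python
from h import *
import cv2
case=np.load("case.npy"); print(incase(case).round(1),ctrl.read_state()["force"])
im=ctrl.get_image("wrist"); cv2.imwrite("pics/w6.png",cv2.resize(im[:,:,::-1],(800,600),interpolation=cv2.INTER_CUBIC))
print((proj("wrist",c2w([[58,101,116],[58,137,116],[52,101,120],[52,137,120]],case))*1.5625).round(0).tolist())
```

```text
[ 41.4 116.1  96. ] [-24.494775    -7.1007476    3.82884887]
[[460.0, 450.0], [465.0, 352.0], [448.0, 460.0], [452.0, 360.0]]
```

View pics/w6.png

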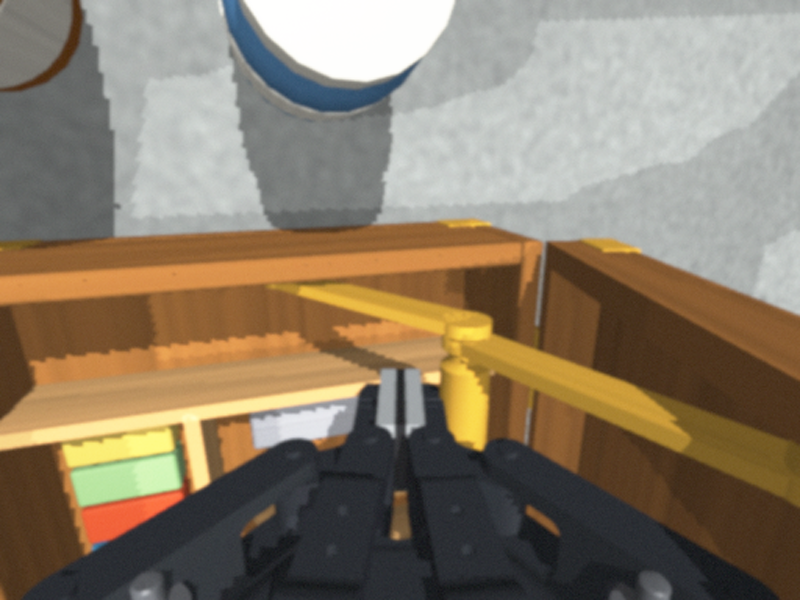

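The knob sits at (465,402), against a predicted locked position of (462,401). The force jumped to 25 N with no further motion, so it is on the stop. Backing off.

Call:
{"name": "carry_out", "arguments": {"deltas": [0,0,0,0,-0.006,0,1,0,0,0,0,-0.012,0,1,0,0,0,0,-0.012,-0.005,1,1,0,0,0,0,-0.03,1,1,0,0,0,0,-0.04,1,1,0,0,0,0,-0.04,1,0,0,0,0,0,-0.04,1,0,0,0,0,0,-0.04,1,0,0,0,0,0,-0.04,1,0,0,0,0,0,0,1,0,0,0,0,0,0,1]}}

```text
clock: 18.4
eef_pos: [539.8, 19.8, 317.7]
tool_rot: [2.889, -0.0, 1.841]
force: [0.6, 0.5, -0.5]
width: -0.4
gripper_force: 0.0
```

Run:
```python
from h import *
import cv2
case=np.load("case.npy"); print(incase(case).round(1),ctrl.read_state()["force"])
im=ctrl.get_image("wrist"); cv2.imwrite("pics/w7.png",cv2.resize(im[:,:,::-1],(800,600),interpolation=cv2.INTER_CUBIC))
print((proj("wrist",c2w([[58,101,116],[58,137,116],[43,119,124.6],lidpt(1.3,y=45),lidpt(1.25,y=45)],case))*1.5625).round(0).tolist())
```

```text
[-38.7 116.2 317.7] [ 0.58479239  0.53425451 -0.50992597]
[[451.0, 275.0], [453.0, 232.0], [438.0, 257.0], [627.0, 534.0], [595.0, 535.0]]
```

View pics/w7.png

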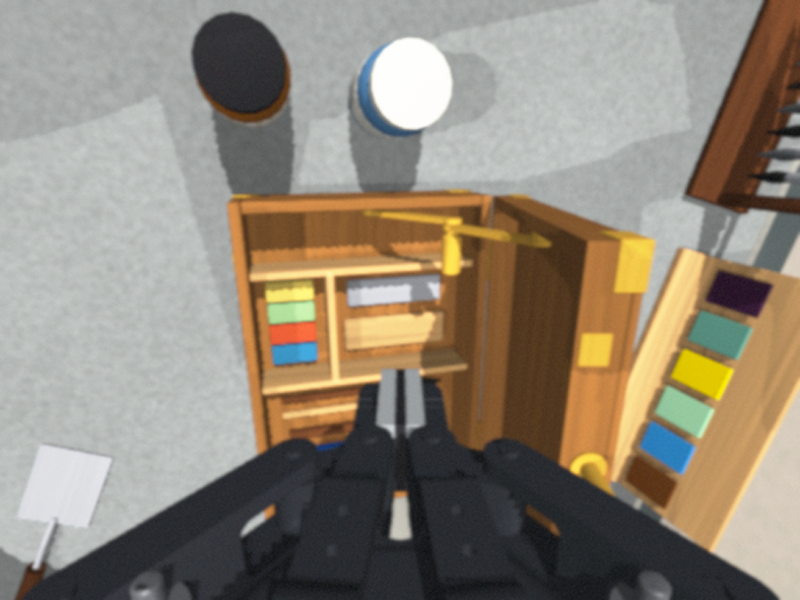

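The knob stands at (452,250), matching the locked prediction of (452,253) and clear of straight (438,257). The lid is up and the arm is free of everything, so I'm handing in.

```bash
python3 -c "
from cell import ctrl
print(ctrl.finish_job())"
```

```text
the job is handed in; nothing more can be done
None
```

The tool case is open and handed in at about 18 s: the lid stands propped at about 1.3 rad on the locked stay, the lid never dropped, the arm is clear, and no bystander was touched. The hand-in returned no verdict; I judged the lock from the last wrist picture and the 25 N push at the stop.

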